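# Hold the shop's shutter key switch turned

### The job

Run the shop's shutter from the console on the counter: with the pry blade, slip under the lip of the cover over the lock and lever it right back past upright (no fingers on it until it is up), then lay the blade down flat on the counter. Take the square-bow key from the key block, work it past the sticky pins all the way down into the lock, turn it a full quarter turn clockwise and finish while gripping it there, because the switch springs back when let go. Leave the round-bow key and the other things on the counter where they are.

Things in the scene. Friction and masses are not known exactly. Their poses are not given: they have to be found in the camera images.
- console: Low green shutter-switch console, fixed. Origin: on the counter under the lock's vertical axis. Its x axis points from the cover's free lip to its hinge (roughly away from the robot). Deck 50 mm above the counter, from x = -75 to +65 mm and y = -75 to +75 mm. A black rim (68 x 76 mm outside, top at 62 mm) stands round the lock, and a flat cover lies on it.
- cover: The cover, a plain aluminium plate 86 mm (console x) x 80 mm x 4 mm, 75 g, no handle. Origin: middle of the hinge line; shut, it lies level from its origin 86 mm along its -x (axes as the console's), top 66 mm above the counter. It swings up and over about its +y towards console +x, stop at 2.7 rad. The hinge is stiff (0.06 N m): the cover stays where it is left.
- cover_hinge (a point): Middle of the hinge line (along console y), 36 mm along console +x from the lock's axis and 64 mm above the counter.
- cover_lip (a point): Middle of the lower edge of the cover's free lip. Shut: 50 mm along console -x from the lock's axis, 62 mm above the counter. The lip overhangs the rim by 16 mm, leaving a 12 mm high gap between lip and deck, open to the front: enough for the blade, too low for fingers.
- plug (a joint): Lock plug under the cover: 0 at rest, grows as it is turned clockwise seen from above, stop at 1.571 rad. A spring of 0.06 N m/rad turns it back when it is let go. The key has about 0.13 rad of play in the keyway, so the key must turn about 1.7 rad to bring the plug to its stop.
- keyway (a point): Centre of the keyway's mouth on the brass plug, on the lock's axis, 56 mm above the counter, inside a fixed steel collar 52 mm across. Frame turns with the plug: x along the keyway's long side (console x while the plug is at 0), z up. Keyway 15.8 x 5.8 mm, straight down, 28 mm deep, mouth flared by a 3 mm 45 degree chamfer.
- pins (a point): On the lock's axis, 15 mm below the keyway's mouth, midway between two sticky pins that reach up to 3.5 mm in from the keyway's two short ends, 11 and 19 mm below the mouth. Each yields to about 8 N sideways or up to 25 N of straight push down; rocking the key 1 to 2 mm along the keyway's x eases it. A pin stays where it is pushed.
- key: The console's key, standing blade down in the wooden key block: the one with the SQUARE black bow. Origin: tip (lowest point) of its blade; z up, x along the blade's width. Blade 14 (x) x 4 (y) mm with a half-round end, 40 mm long up to the bow; bow 34 (x) x 10 (y) mm, from 40 to 76 mm above the tip. 40 g. Fits the keyway either way round.
- spare_key: Another key in the key block, to be left alone: same size but with a ROUND black bow, 36 mm across. Origin at its blade's tip. Which of the two slots holds which key varies.
- key_block: Fixed pale wooden block 130 x 50 x 40 mm, origin: centre of its underside. Two slots, 40 mm to either side of its middle along its x; each key stands in one, its width along the block's x, tip 10 mm and bow 50 to 86 mm above the counter, loose enough to lean a few degrees.
- pry_blade: Pry blade lying on the counter. Dark wooden handle 18 mm wide (y), 20 mm high, from x = -65 to +25 mm; steel blade 16 mm wide, 3 mm thick, straight on at mid height (10 mm above the underside), its end at x = +130 mm. Origin: under the handle, where to grip it; x runs along the tool to the blade's end. 75 to 115 g.
- tin: Small round steel tin, 36 mm across, 22 mm high, loose; to be left where it is. Origin: centre of its underside.
- globe: Snow globe on a wooden foot, 72 mm across, 88 mm high, loose; to be left where it is. Origin: centre of its underside.
- mug: Dark red mug, 80 mm across, 90 mm high, loose; to be left where it is. Origin: centre of its underside.
- syrup: Amber syrup bottle, 52 mm across, 130 mm high, loose; to be left where it is. Origin: centre of its underside.
- gift_box: Cardboard gift box 64 x 64 x 57 mm, loose; to be left where it is. Origin: centre of its underside.
- bell: Brass counter bell, 72 mm across, 48 mm high, loose; to be left where it is. Origin: centre of its underside.
- calculator: Black calculator 130 x 80 x 18 mm, loose; to be left where it is. Origin: centre of its underside.

How it is judged:
By the outcome, as a careful person would: the job done as asked, in the order asked, and still so for the second after the job is handed in, while the arm keeps its last pose, push and grip.
It also fails if it takes over 72 s, if anything falls off the work surface, if the arm or the gripper's body presses on something with over 40 N, if the wrist force passes 120 N, or if a joint passes its speed limit or range.

### The arm

A 6-joint arm with a two-finger parallel gripper is mounted at the origin on the work surface. World frame = base frame: x ahead of the robot, y to its left, z up, the work surface at z = 0. Lengths are in m, angles in degrees, forces in N, time in s.
With the tool pointing down it reaches from about 0.325 to 0.9 m from the base axis. Payload 6.1 kg.
Tool frame: the origin (TCP) lies at the very end of the fingers, on their centre line; the grasp point (between the pads) lies 19 mm behind it; z points along the fingers, y is the line along which they close (so a half turn about z gives the same grasp; the last joint's range is limited). The gripper opens to 85 mm and grips with 20 to 120 N. Pads are 22 mm wide; open, the fingers measure 114 mm over their backs; the gripper's body (76 mm by 85 mm) begins 54 mm behind the grasp point. The pads swing forward as they close: fully open they stand 13 mm farther back than shut.
Start: joints at [65.025, 12.628, 87.462, -0, 79.91, -7.225], TCP at [0.191, 0.595, 0.231] pointing down, gripper open.
Joint ranges: [-170.65, 170.65], [-52.31, 119.04], [5.05, 147.46], [-71.25, 251.25], [11.57, 151.72], [-153.62, 153.62]. Speed limits (degrees/s): [147.25, 147.25, 172.46, 180, 180, 180].

### API

Orientations are given as a 3x3 rotation matrix whose columns are the frame's x, y, z axes.
In Python, from rig import ctrl, optics gives the robot as it stands.
- The arm moves only by the tool jog_arm, never from a script. Its argument "deltas" is a list of rows, each an object with "slide": the shift along the tool's x, y, z in units of 30 mm (1.0 is 30 mm), a list of three; "dr": the turn, a rotation vector about the tool's x, y, z in units of 5 degrees (1.0 is 5 degrees), a list of three. In form: [{"slide": [dx, dy, dz], "dr": [ax, ay, az]}, ...]. A call has 1 to 12 rows; each row is the pose to reach, as a shift and turn from the pose commanded when the call began, along the tool's axes at that moment; what a row does not reach only later rows make up. A row lasts 1/12 s, in which the tool goes at most 41.7 mm and 7.16 degrees, less where a joint would pass 70% of its speed; a pose out of reach is approached as far as the arm can. A call with a gripper value outside its range is refused whole. "grip" is the finger opening in mm, from 0 to 85.4, set as the call begins (left out, the last holds). The fingers move at their own pace and stop on an object; the grip force is fixed at half the most. Time passes only in rows, so rows that repeat a pose let the fingers close. It gives the time, the measured TCP pose, the force, the opening and the grip force at its end, in the units of the state.
- ctrl.sense(): the state, without advancing time (a new reading comes with each control period).
- optics.camera(name): name is "side" or "top" or "wrist"; returns the picture (480x640x3 uint8, red, green, blue); there is no depth.
- optics.calibration(name): a dict with "fx", "fy", "cx", "cy" (pixels), "rvec" (rotation vector, rad) and "tvec" (3), from world to camera coordinates, as OpenCV has them; the wrist camera has in their place "T_tool_cam" (4x4, takes a point from camera to tool coordinates, whose origin is the TCP and whose axes are the flange's). Camera axes: x right, y down, z forward; pixel columns grow to the right and rows downward; lengths in m; the calibration is good to about 2 mm. A picture is of the moment at which its call begins: read the wrist's pose just before it. calibration takes no time and is no camera call.
- ctrl.job_done(): hands the job in; it is judged then, once.
The state is a dict: "clock": time; "joint_pos": joint angles; "joint_vel": joint speeds; "joint_efforts": joint torques, N m; "eef_pos": TCP position; "orientation": TCP orientation; "wrist_force": force on the tool from outside, world axes, zero at the start; "wrist_torque": the same for the moment, N m; "opening": finger opening in m; "grasp_force": force on a finger pad.
Only numpy, scipy, OpenCV 4.12 (cv2) and the standard library are available. Lean on these libraries where they do the work, as an engineer would, in place of code of your own. Each camera call takes 0.05 s, during which the arm holds its last target. There are 200 camera calls.

## Working session

There is one attempt and no reset: what is moved stays moved. The work goes in short steps, Python scripts to look and compute and a tool call to move; the robot and the scene stay as the last step left them, time stands still between calls to the robot, and variables do not carry over. Pictures are saved under pics/ and viewed, at most 10 in all, crops included, and the job is handed in when it is done.

Besides the shell and the picture viewer there is one more tool, called as name(argument=value, ...) on one line, values as JSON. jog_arm: Moves the arm, as the interface text tells. Its arguments: {"type":"object","properties":{"deltas":{"type":"array"},"grip":{"type":"number"}},"required":["deltas"]}

```bash
ls; mkdir -p pics; python3 - <<'E'
from rig import ctrl, optics
import cv2
s=ctrl.sense(); print(s)
for n in("top","side"):
    cv2.imwrite(f"pics/{n}0.png",optics.camera(n)[:,:,::-1])
    print(n,optics.calibration(n))
print(optics.calibration("wrist"))
E
```

```text
pics
{'clock': 0.0, 'joint_pos': array([ 6.50263857e+01,  1.26770797e+01,  8.75260830e+01, -9.38672290e-04,
        7.99089983e+01, -7.22403964e+00]), 'joint_vel': array([ 0.07610665, -0.07822344, -0.18140773, -0.03720179, -0.10245833,
       -0.01304054]), 'joint_efforts': array([-2.90622875e-04, -4.96913338e+01, -3.89393771e+01, -1.94612799e-04,
        1.09488505e-02, -4.87336865e-05]), 'eef_pos': array([0.19027806, 0.59469828, 0.23017642]), 'orientation': array([[-9.52398849e-01,  3.04853692e-01, -8.11869246e-04],
       [ 3.04854686e-01,  9.52397211e-01, -1.78135796e-03],
       [ 2.30168456e-04, -1.94406541e-03, -9.99998084e-01]]), 'wrist_force': array([-0.38469061,  0.15651287, -0.60945292]), 'wrist_torque': array([-0.00304156,  0.07894302,  0.00423399]), 'grasp_force': 0.0, 'opening': 0.08562216154149076}
top {'fx': 521.4680759354243, 'fy': 521.4680759354243, 'cx': 323.4285798451302, 'cy': 235.78655368741474, 'rvec': array([ 1.98349039, -2.24524347,  0.22626127]), 'tvec': array([0.05749062, 0.5712376 , 1.00280012])}
side {'fx': 492.19428963547415, 'fy': 492.19428963547415, 'cx': 320.0694084129347, 'cy': 227.58314271810391, 'rvec': array([ 0.31542015, -2.61914502,  1.50744781]), 'tvec': array([0.56807281, 0.1410888 , 0.95423971])}
{'fx': 339.3739460202542, 'fy': 339.3739460202542, 'cx': 319.0576553171924, 'cy': 244.0189726092907, 'T_tool_cam': array([[ 1.70673356e-04, -9.65131459e-01, -2.61765617e-01,
         6.68553297e-02],
       [ 9.99998778e-01, -2.42130455e-04,  1.54474401e-03,
        -8.51738809e-05],
       [-1.55426246e-03, -2.61765560e-01,  9.65130238e-01,
        -1.42838829e-01],
       [ 0.00000000e+00,  0.00000000e+00,  0.00000000e+00,
         1.00000000e+00]])}
```

View pics/top0.png

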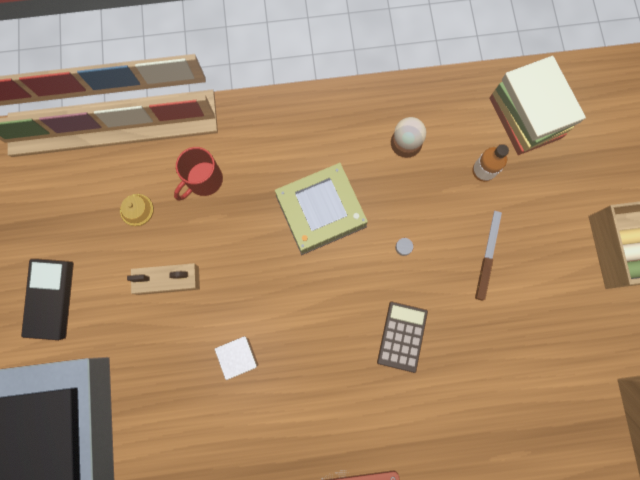

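View pics/side0.png

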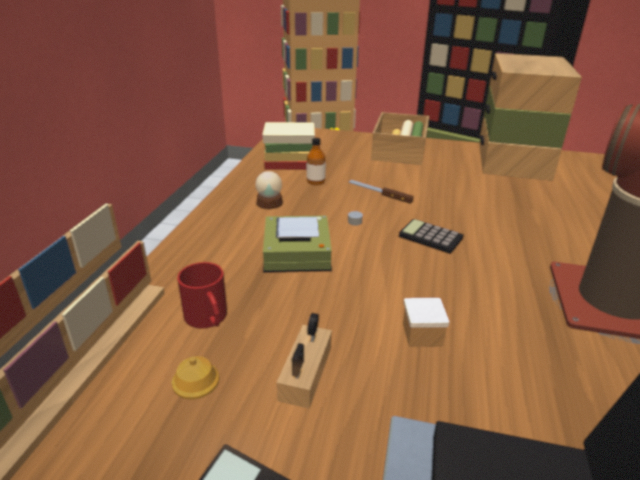

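The top view shows the console at about (321,208), the key block at (163,279), the pry blade from (483,298) to (497,213) and the tin at (404,247). In the side view the console is at (298,240), the block at (305,365) and the blade from (350,183) to (412,198). I'll zoom in using a montage.

```bash
cat > h.py <<'E'
import numpy as np, cv2
from rig import ctrl, optics
from scipy.spatial.transform import Rotation as Rn
def cam(n,s=None):
    c=optics.calibration(n); K=np.array([[c['fx'],0,c['cx']],[0,c['fy'],c['cy']],[0,0,1]])
    if n=="wrist":
        s=s or ctrl.sense(); T=np.eye(4); T[:3,:3]=s['orientation']; T[:3,3]=s['eef_pos']
        M=np.linalg.inv(T@c['T_tool_cam']); R=M[:3,:3]; t=M[:3,3]
    else: R=cv2.Rodrigues(c['rvec'])[0]; t=c['tvec']
    return K,R,t
def plane(cm,uv,z):
    K,R,t=cm; d=R.T@np.linalg.solve(K,[uv[0],uv[1],1.]); o=-R.T@t
    return o+d*(z-o[2])/d[2]
def proj(cm,P):
    K,R,t=cm; p=(np.atleast_2d(P)@R.T+t)@K.T; return p[:,:2]/p[:,2:]
def tri(views):  # [(cam,uv),...]
    A=[];b=[]
    for (K,R,t),uv in views:
        d=R.T@np.linalg.solve(K,[uv[0],uv[1],1.]); d/=np.linalg.norm(d); o=-R.T@t
        Q=np.eye(3)-np.outer(d,d); A.append(Q); b.append(Q@o)
    return np.linalg.lstsq(np.vstack(A),np.hstack(b),rcond=None)[0]
def crop(im,x0,y0,w,h,f):
    return cv2.resize(im[y0:y0+h,x0:x0+w],None,fx=f,fy=f,interpolation=cv2.INTER_CUBIC)
E
python3 - <<'E'
from h import *
t=cv2.imread("pics/top0.png"); s=cv2.imread("pics/side0.png")
m=np.zeros((600,800,3),np.uint8)
def put(im,x0,y0,w,h,f,X,Y): c=crop(im,x0,y0,w,h,f); m[Y:Y+c.shape[0],X:X+c.shape[1]]=c
put(t,270,160,100,100,4,0,0); put(t,120,255,90,50,4,400,0); put(t,455,205,60,100,4,0,200+0) if 0 else None
put(t,470,205,40,100,4,640,200); put(s,255,210,80,65,3,400,200); put(s,270,305,70,100,4/2,400,400); put(s,340,170,80,40,3,0,400)
put(s,270,305,70,100,2,540,400)
cv2.imwrite("pics/m1.png",m)
T=cam("top")
for n,uv,z in [("base?",(345,478),0),("tin",(404,247),.022),("pry0",(483,298),.02),("pry1",(497,213),.01),("kb",(163,279),.04),("con",(321,208),.05),("imgTL",(0,0),0),("TR",(639,0),0),("BL",(0,479),0)]: print(n,plane(T,uv,z).round(3))
E
```

```text
base? [0.099 0.003 0.   ]
tin [ 0.537 -0.179  0.022]
pry0 [ 0.412 -0.324  0.02 ]
pry1 [ 0.587 -0.39   0.01 ]
kb [0.529 0.322 0.04 ]
con [ 0.635 -0.016  0.05 ]
imgTL [1.249 0.678 0.   ]
TR [ 1.059 -0.826  0.   ]
BL [0.18  0.676 0.   ]
```

View pics/m1.png

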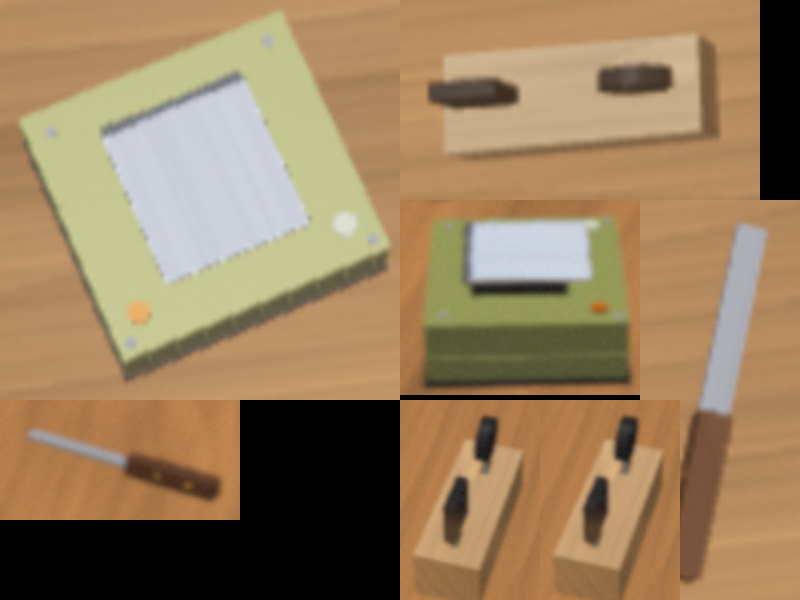

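The montage gives me the console deck and cover corners, the key block corners and the pry blade's ends. The square and round bows can't be told apart at this scale. I'll fit the poses from both views and identify the keys with the wrist camera.

```bash
python3 - <<'E'
from h import *
from scipy.optimize import least_squares
T=cam("top");S=cam("side")
tp=lambda l:[(270+x/4,160+y/4) for x,y in l]
sd=lambda l:[(255+(x-400)/3,210+(y-200)/3) for x,y in l]
deck=[(65,75),(65,-75),(-75,-75),(-75,75)]; cov=[(36,40),(36,-40),(-50,-40),(-50,40)]
top=tp([(20,122),(283,10),(388,247),(125,360),(103,133),(242,80),(308,222),(168,283)])
side=sd([(438,220),(612,222),(630,325),(425,325)])  # order in side: far-left, far-right, near-right, near-left
sideidx=[1,2,3,0]
L=np.array([(x,y,50) for x,y in deck]+[(x,y,66) for x,y in cov])/1000.
def W(p): c,s=np.cos(p[2]),np.sin(p[2]); return L@np.array([[c,-s,0],[s,c,0],[0,0,1]]).T+[p[0],p[1],p[3]]
f=lambda p:np.r_[(proj(T,W(p))-top).ravel(),(proj(S,W(p)[sideidx])-side).ravel()]
r=least_squares(f,[.635,-.016,.4,0]);print("console",r.x.round(4),np.degrees(r.x[2]).round(1),f(r.x).reshape(-1,2).round(1).tolist())
tk=lambda x,y:(120+(x-400)/4,255+y/4)
kb=[plane(T,tk(*q),.04) for q in [(443,55),(698,35),(703,135),(445,155)]]
print("kb",np.round(kb,3).tolist(),np.mean(kb,0).round(4))
sk=lambda x,y:(270+(x-400)/2,305+(y-400)/2)
print("bowL tri",tri([(T,tk(474,92)),(S,sk(457,483))]).round(4),"bowR tri",tri([(T,tk(636,76)),(S,sk(488,422))]).round(4))
tq=lambda x,y:(470+(x-640)/4,205+(y-200)/4); sq=lambda x,y:(340+x/3,170+(y-400)/3)
h=tri([(T,tq(690,578)),(S,sq(217,490))]);b=tri([(T,tq(752,228)),(S,sq(30,434))]);j=tri([(T,tq(713,412)),(S,sq(128,462))])
print("pry",h.round(4),j.round(4),b.round(4)); print([plane(T,tq(*q),z).round(4) for q,z in [((690,578),.02),((713,412),.015),((752,228),.0115)]])
E
```

```text
console [ 0.6451 -0.0153  0.2833 -0.0046] 16.2 [[0.1, -0.4], [-0.2, 0.6], [0.7, 0.4], [-0.3, 0.4], [-0.4, 0.5], [0.4, -0.9], [0.7, 0.5], [-0.3, 0.4], [-1.8, 0.2], [1.1, -1.2], [-0.3, -0.1], [-0.7, 1.0]]
kb [[0.558, 0.386, 0.04], [0.552, 0.256, 0.04], [0.501, 0.257, 0.04], [0.507, 0.388, 0.04]] [0.5296 0.3216 0.04  ]
bowL tri [0.5313 0.3559 0.0859] bowR tri [0.5288 0.2782 0.0799]
pry [ 0.4093 -0.3277  0.0028] [ 0.4928 -0.3544  0.0075] [ 0.5899 -0.3946  0.0057]
[array([ 0.4086, -0.3224,  0.02  ]), array([ 0.4928, -0.3519,  0.015 ]), array([ 0.589 , -0.3924,  0.0115])]
```

jog_arm(deltas=[{"slide": [-10.1,-6.4,0],"dr": [0,0,0]},{"slide": [-10.1,-6.4,0],"dr": [0,0,0]},{"slide": [-10.1,-6.4,0],"dr": [0,0,0]},{"slide": [-10.1,-6.4,0],"dr": [0,0,0]},{"slide": [-10.1,-6.4,0],"dr": [0,0,0]},{"slide": [-10.1,-6.4,0],"dr": [0,0,0]},{"slide": [-10.1,-6.4,0],"dr": [0,0,0]},{"slide": [-10.1,-6.4,0],"dr": [0,0,0]},{"slide": [-10.1,-6.4,0],"dr": [0,0,0]},{"slide": [-10.1,-6.4,0],"dr": [0,0,0]},{"slide": [-10.1,-6.4,0],"dr": [0,0,0]}])

```text
clock: 1.02
eef_pos: [0.4211, 0.3189, 0.2309]
orientation: [[-0.951, 0.308, -0.001], [0.308, 0.951, -0.0], [0.001, -0.0, -1.0]]
wrist_force: [0.6, 0.5, 0.0]
opening: 0.0852
grasp_force: 0.0
```

```bash
cat >> h.py <<'E'
def go(p,yaw,ref=None,tilt=None):
    "slide/dr units from measured pose to TCP p pointing down, tool x at yaw deg"
    s=ctrl.sense(); R0=s['orientation']; a=np.radians(yaw); c,n=np.cos(a),np.sin(a)
    R=np.array([[c,n,0],[n,-c,0],[0,0,-1.]])
    if tilt is not None: R=R@Rn.from_rotvec(tilt,degrees=True).as_matrix()
    d=R0.T@(np.array(p)-s['eef_pos'])/.03; v=Rn.from_matrix(R0.T@R).as_rotvec(degrees=True)/5
    print("slide",d.round(3).tolist(),"dr",v.round(3).tolist(),"| yaw0",np.degrees(np.arctan2(R0[1,0],R0[0,0])).round(2))
E
python3 - <<'E'
from h import *
s=ctrl.sense(); im=optics.camera("wrist")[:,:,::-1]; cv2.imwrite("pics/w1.png",im); print(s['clock'],s['eef_pos'],s['joint_pos'].round(1))
print(proj(cam("wrist",s),[[.531,.36,.086],[.529,.28,.086]]))
go((.469,-.346,.2),-21.2)
E
```

```text
1.0167 [0.42110186 0.31887103 0.2309036 ] [ 28.6  -0.6 101.8   0.   78.8 -43.5]
[[396.26971882 326.93557057]
 [314.79431478 348.36568026]]
slide [-8.341, -20.631, 1.027] dr [0.018, -0.005, -35.327] | yaw0 162.16
```

View pics/w1.png

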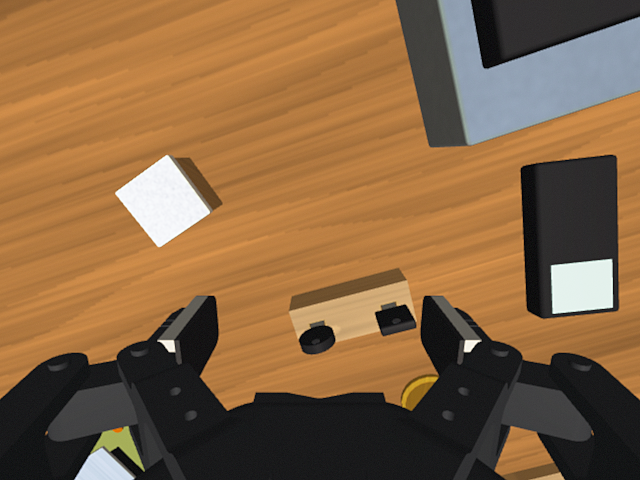

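The round bow is at (317,340) and the square bow at (396,320), so the square key is the one in the +y slot. Next I'll move to the pry blade.

jog_arm(deltas=[{"slide": [-4.2,-10.3,0.5],"dr": [0,0,17]},{"slide": [-4.2,-10.3,0.5],"dr": [0,0,17]},{"slide": [-4.2,-10.3,0.5],"dr": [0,0,17]},{"slide": [-4.2,-10.3,0.5],"dr": [0,0,17]},{"slide": [-4.2,-10.3,0.5],"dr": [0,0,17]},{"slide": [-4.2,-10.3,0.5],"dr": [0,0,17]},{"slide": [-4.2,-10.3,0.5],"dr": [0,0,17]},{"slide": [-4.2,-10.3,0.5],"dr": [0,0,17]},{"slide": [-4.2,-10.3,0.5],"dr": [0,0,17]},{"slide": [-4.2,-10.3,0.5],"dr": [0,0,17]},{"slide": [-4.2,-10.3,0.5],"dr": [0,0,17]},{"slide": [-4.2,-10.3,0.5],"dr": [0,0,17]}])

```text
clock: 2.07
eef_pos: [0.4462, -0.0116, 0.2161]
orientation: [[0.226, 0.974, -0.0], [0.974, -0.226, 0.001], [0.0, -0.001, -1.0]]
wrist_force: [0.5, 0.1, -0.2]
opening: 0.0854
grasp_force: 0.0
```

```bash
python3 - <<'E'
from h import *
s=ctrl.sense(); print(s['eef_pos'],s['joint_pos'].round(1)); cv2.imwrite("pics/w2.png",optics.camera("wrist")[:,:,::-1]); np.save("w2",[s['orientation'],np.tile(s['eef_pos'],(3,1))])
go((.469,-.346,.15),-21.2)
E
```

```text
[ 0.4462189  -0.01159176  0.21608812] [-11.7 -12.  113.9   0.   78.2   1.4]
slide [-10.68, 3.311, 2.198] dr [-0.009, -0.0, 19.573] | yaw0 76.67
```

jog_arm(deltas=[{"slide": [-10.68,3.31,2.2],"dr": [0,0,19.57]},{"slide": [-10.68,3.31,2.2],"dr": [0,0,19.57]},{"slide": [-10.68,3.31,2.2],"dr": [0,0,19.57]},{"slide": [-10.68,3.31,2.2],"dr": [0,0,19.57]},{"slide": [-10.68,3.31,2.2],"dr": [0,0,19.57]},{"slide": [-10.68,3.31,2.2],"dr": [0,0,19.57]},{"slide": [-10.68,3.31,2.2],"dr": [0,0,19.57]},{"slide": [-10.68,3.31,2.2],"dr": [0,0,19.57]},{"slide": [-10.68,3.31,2.2],"dr": [0,0,19.57]},{"slide": [-10.68,3.31,2.2],"dr": [0,0,19.57]},{"slide": [-10.68,3.31,2.2],"dr": [0,0,19.57]},{"slide": [-10.68,3.31,2.2],"dr": [0,0,19.57]}])

```text
clock: 3.12
eef_pos: [0.4732, -0.346, 0.1496]
orientation: [[0.988, -0.153, -0.001], [-0.153, -0.988, 0.001], [-0.001, -0.001, -1.0]]
wrist_force: [-0.1, 0.6, -0.8]
opening: 0.0853
grasp_force: 0.0
```

jog_arm(deltas=[{"slide": [0,0,0],"dr": [0,0,2.3]},{"slide": [0,0,0],"dr": [0,0,2.3]},{"slide": [0,0,0],"dr": [0,0,2.3]}])

```text
clock: 3.37
eef_pos: [0.4734, -0.3456, 0.15]
orientation: [[0.939, -0.344, -0.0], [-0.344, -0.939, 0.001], [-0.0, -0.001, -1.0]]
wrist_force: [0.7, 0.4, -0.7]
opening: 0.0855
grasp_force: 0.0
```

```bash
python3 - <<'E'
from h import *
s=ctrl.sense(); print(s['eef_pos'],s['joint_pos'].round(1)); cv2.imwrite("pics/w3.png",optics.camera("wrist")[:,:,::-1])
c=cam("wrist",s); print(proj(c,[[.4086,-.3224,.02],[.4928,-.3519,.015],[.589,-.3924,.01]]).round(1))
go((.469,-.346,.004),-21.2)
E
```

```text
[ 0.47340417 -0.34559313  0.14999992] [-43.8  11.4  97.9   0.   70.7  66.2]
[[320.  310.1]
 [318.6 208.5]
 [325.2  71. ]]
slide [-0.132, 0.059, 4.869] dr [-0.005, 0.004, 0.265] | yaw0 -19.87
```

View pics/w3.png

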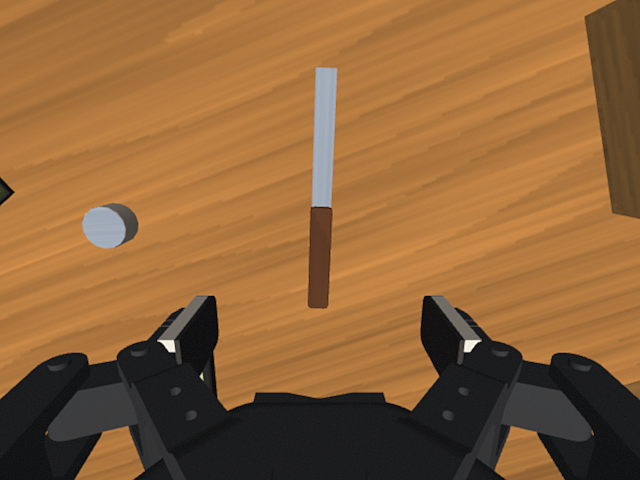

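The wrist view shows the handle end at (318,308), the joint at (321.5,208) and the tip at (326,67), so the tool is where I estimated.

```bash
python3 - <<'E'
from h import *
c=cam("wrist");T=cam("top")
P=[plane(c,u,z) for u,z in [((318,308),.02),((321.5,208),.015),((326.3,67.5),.0115)]]
print(np.round(P,4))
print(tri([(c,(321.5,208)),(T,(488.3,258))]).round(4), tri([(c,(326.3,67.5)),(T,(498,212))]).round(4))
d=P[2]-P[0]; yaw=np.degrees(np.arctan2(d[1],d[0])); u=d[:2]/np.hypot(*d[:2]); print(yaw,np.hypot(*d[:2]))
o=((P[0][:2]+.065*u)+(P[1][:2]-.025*u)+(P[2][:2]-.13*u))/3; print(o)
go((*o,.004),yaw)
E
```

```text
[[ 0.4109 -0.3218  0.02  ]
 [ 0.4923 -0.3544  0.015 ]
 [ 0.5908 -0.3936  0.0115]]
[ 0.4925 -0.3537  0.0116] [ 0.5908 -0.394   0.0073]
-21.747037511035472 0.1937020484787208
[ 0.4701766  -0.34550104]
slide [-0.1, 0.03, 4.869] dr [-0.005, 0.004, 0.375] | yaw0 -19.87
```

jog_arm(deltas=[{"slide": [-0.1,0.03,1],"dr": [0,0,0.37]},{"slide": [-0.1,0.03,2],"dr": [0,0,0.37]},{"slide": [-0.1,0.03,3],"dr": [0,0,0.37]},{"slide": [-0.1,0.03,4],"dr": [0,0,0.37]},{"slide": [-0.1,0.03,4.6],"dr": [0,0,0.37]},{"slide": [-0.1,0.03,4.87],"dr": [0,0,0.37]},{"slide": [-0.1,0.03,4.88],"dr": [0,0,0.37]},{"slide": [-0.1,0.03,4.88],"dr": [0,0,0.37]}], grip=45)

```text
clock: 4.08
eef_pos: [0.4699, -0.3468, 0.0043]
orientation: [[0.928, -0.373, 0.0], [-0.373, -0.928, -0.0], [0.0, 0.0, -1.0]]
wrist_force: [0.3, -0.1, -0.2]
opening: 0.0448
grasp_force: 0.0
```

jog_arm(deltas=[{"slide": [0,0,0],"dr": [0,0,0]},{"slide": [0,0,0],"dr": [0,0,0]},{"slide": [0,0,0],"dr": [0,0,0]},{"slide": [0,0,0],"dr": [0,0,0]},{"slide": [0,0,0],"dr": [0,0,0]},{"slide": [0,0,0],"dr": [0,0,0]},{"slide": [0,0,0],"dr": [0,0,0]},{"slide": [0,0,0],"dr": [0,0,0]}], grip=0)

```text
clock: 4.75
eef_pos: [0.4708, -0.3481, 0.0061]
orientation: [[0.927, -0.375, 0.003], [-0.375, -0.927, -0.003], [0.004, 0.001, -1.0]]
wrist_force: [0.3, 0.7, 6.6]
opening: 0.0164
grasp_force: 60.9
```

```bash
python3 - <<'E'
from h import *
s=ctrl.sense(); print(s['eef_pos'],s['joint_pos'].round(1),s['opening'],s['grasp_force'],s['wrist_force'])
x=np.radians(16.2); u=np.array([np.cos(x),np.sin(x)]); o=np.array([.6451,-.0153])
p=o-.225*u; print(p); go((*p,.16),16.2)
E
```

```text
[ 0.47077492 -0.34812042  0.00611008] [-44.2  22.3 102.    0.   55.5  67.8] 0.01636291322715636 60.85877180099487 [0.32786287 0.72547716 6.614558  ]
[ 0.42903392 -0.078073  ]
slide [-4.648, -7.816, -5.156] dr [0.028, -0.035, -7.646] | yaw0 -22.03
```

jog_arm(deltas=[{"slide": [0,0,-1.3],"dr": [0,0,0]},{"slide": [0,0,-2.6],"dr": [0,0,0]},{"slide": [0,0,-4],"dr": [0,0,0]},{"slide": [0,0,-5],"dr": [0,0,0]}])

```text
clock: 5.08
eef_pos: [0.4701, -0.3476, 0.158]
orientation: [[0.927, -0.375, 0.003], [-0.375, -0.927, -0.003], [0.003, 0.001, -1.0]]
wrist_force: [1.2, -0.6, 0.2]
opening: 0.0165
grasp_force: 59.9
```

```bash
python3 - <<'E'
from h import *
s=ctrl.sense(); print(s['eef_pos'],s['wrist_force'],s['wrist_torque'],s['opening'])
go((.5395,-.046,.29),16.2)
E
```

```text
[ 0.47011423 -0.34763947  0.15796046] [ 1.19472638 -0.5848897   0.20308089] [-0.02926326 -0.00604773 -0.01423414] 0.016529759692018288
slide [-1.612, -10.182, -4.421] dr [0.028, -0.032, -7.646] | yaw0 -22.03
```

jog_arm(deltas=[{"slide": [-1.61,-10.18,-4.42],"dr": [0,0,-7.65]},{"slide": [-1.61,-10.18,-4.42],"dr": [0,0,-7.65]},{"slide": [-1.61,-10.18,-4.42],"dr": [0,0,-7.65]},{"slide": [-1.61,-10.18,-4.42],"dr": [0,0,-7.65]},{"slide": [-1.61,-10.18,-4.42],"dr": [0,0,-7.65]},{"slide": [-1.61,-10.18,-4.42],"dr": [0,0,-7.65]},{"slide": [-1.61,-10.18,-4.42],"dr": [0,0,-7.65]},{"slide": [-1.61,-10.18,-4.42],"dr": [0,0,-7.65]},{"slide": [-1.61,-10.18,-4.42],"dr": [0,0,-7.65]},{"slide": [-1.61,-10.18,-4.42],"dr": [0,0,-7.65]},{"slide": [-1.61,-10.18,-4.42],"dr": [0,0,-7.65]}])

```text
clock: 6.0
eef_pos: [0.539, -0.0458, 0.2864]
orientation: [[0.96, 0.28, -0.0], [0.28, -0.96, -0.001], [-0.0, 0.001, -1.0]]
wrist_force: [-0.2, 0.4, -1.6]
opening: 0.016
grasp_force: 59.9
```

```bash
python3 - <<'E'
from h import *
s=ctrl.sense(); print(s['eef_pos']); im=optics.camera("wrist")[:,:,::-1].copy(); cv2.imwrite("pics/w4.png",im); np.savez("w4",o=s['orientation'],p=s['eef_pos'])
cv2.imwrite("pics/w4b.png",cv2.resize(im[0:360,90:570],(800,600),interpolation=cv2.INTER_CUBIC))
E
```

```text
[ 0.5389653  -0.04581109  0.28640794]
```

View pics/w4b.png

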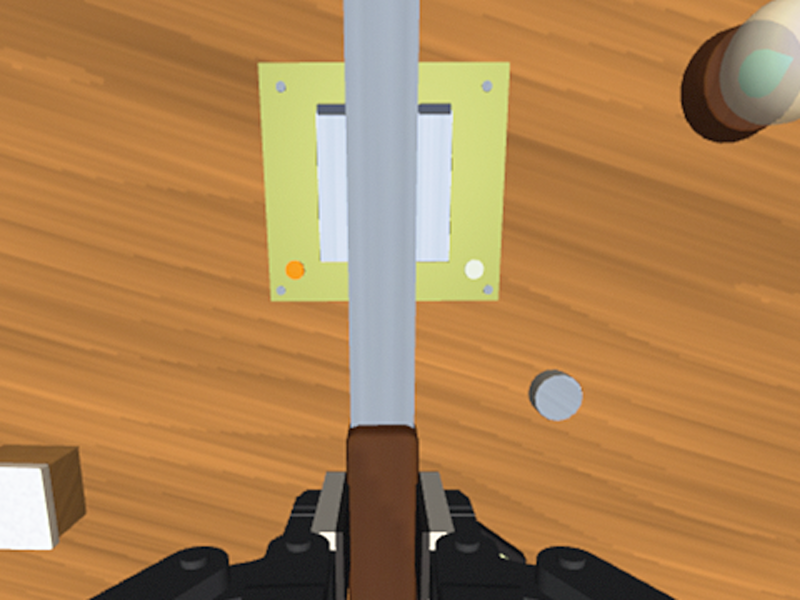

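The console is seen squarely, with deck corners at (259,63), (510,63), (499,300) and (272,300) in the crop, and the blade lies along its centre line. I'll refit using all the views.

```bash
python3 - <<'E'
from h import *
from scipy.optimize import least_squares
z=np.load("w4.npz"); Wc=cam("wrist",dict(orientation=z['o'],eef_pos=z['p'])); T=cam("top");S=cam("side")
tp=lambda l:[(270+x/4,160+y/4) for x,y in l]; sd=lambda l:[(255+(x-400)/3,210+(y-200)/3) for x,y in l]
deck=[(65,75),(65,-75),(-75,-75),(-75,75)]; cov=[(36,40),(36,-40),(-50,-40),(-50,40)]
top=tp([(20,122),(283,10),(388,247),(125,360),(103,133),(242,80),(308,222),(168,283)])
side=sd([(438,220),(612,222),(630,325),(425,325)]); si=[1,2,3,0]
wr=np.array([(259,63),(510,63),(499,300),(272,300),(317,113),(451,113),(449,262),(320,262)])*.6+[90,0]
L=np.array([(x,y,50) for x,y in deck]+[(x,y,66) for x,y in cov])/1000.
def W(p): c,s=np.cos(p[2]),np.sin(p[2]); return L@np.array([[c,-s,0],[s,c,0],[0,0,1]]).T+[p[0],p[1],p[3]]
ft=lambda p:(proj(T,W(p))-top).ravel(); fs=lambda p:(proj(S,W(p)[si])-side).ravel(); fw=lambda p:(proj(Wc,W(p))-wr).ravel()
for n,f in [("wrist",fw),("wrist+top",lambda p:np.r_[fw(p),ft(p)]),("all",lambda p:np.r_[fw(p),ft(p),fs(p)])]:
    r=least_squares(f,[.645,-.015,.28,0]);print(n,r.x.round(4),np.degrees(r.x[2]).round(2),np.abs(f(r.x)).max().round(1))
r=least_squares(lambda p:fw(np.r_[p,0]),[.645,-.015,.28]);print("z0",r.x.round(4),fw(np.r_[r.x,0]).reshape(-1,2).round(1).tolist())
E
```

```text
wrist [ 0.6452 -0.0159  0.2866 -0.0023] 16.42 1.4
wrist+top [ 0.6453 -0.0157  0.2864 -0.0029] 16.41 1.4
all [ 0.6454 -0.0157  0.2858 -0.0041] 16.37 1.9
z0 [ 0.6449 -0.016   0.2866] [[-0.2, 0.6], [0.1, 0.1], [-0.5, 0.7], [-0.4, 1.0], [-0.6, -1.3], [1.3, -1.6], [-0.0, 0.4], [0.3, 0.6]]
```

```bash
cat >> h.py <<'E'
O=np.array([.645,-.016]); YAW=16.4; U=np.array([np.cos(np.radians(YAW)),np.sin(np.radians(YAW))])
def cx(d,z,y=0): return (*(O+d*U+y*np.array([-U[1],U[0]])),z)
E
python3 - <<'E'
from h import *
go(cx(-.205,.057),YAW)
E
```

```text
slide [-3.136, 0.038, 7.629] dr [0.0, 0.015, -0.042] | yaw0 16.19
```

jog_arm(deltas=[{"slide": [-1.2,0.04,0],"dr": [0,0,-0.04]},{"slide": [-2.4,0.04,1],"dr": [0,0,-0.04]},{"slide": [-3.14,0.04,2.2],"dr": [0,0,-0.04]},{"slide": [-3.14,0.04,3.5],"dr": [0,0,-0.04]},{"slide": [-3.14,0.04,4.8],"dr": [0,0,-0.04]},{"slide": [-3.14,0.04,6.1],"dr": [0,0,-0.04]},{"slide": [-3.14,0.04,7.1],"dr": [0,0,-0.04]},{"slide": [-3.14,0.04,7.63],"dr": [0,0,-0.04]},{"slide": [-3.14,0.04,7.63],"dr": [0,0,-0.04]},{"slide": [-3.14,0.04,7.63],"dr": [0,0,-0.04]}])

```text
clock: 6.88
eef_pos: [0.4475, -0.074, 0.0564]
orientation: [[0.96, 0.28, -0.004], [0.28, -0.96, 0.001], [-0.003, -0.002, -1.0]]
wrist_force: [0.8, -0.0, -0.3]
opening: 0.0165
grasp_force: 59.8
```

```bash
python3 - <<'E'
from h import *
s=ctrl.sense(); print(s['eef_pos'],s['joint_pos'].round(1))
im=optics.camera("side")[:,:,::-1].copy(); t=optics.camera("top")[:,:,::-1].copy(); cv2.imwrite("pics/s2.png",im); cv2.imwrite("pics/t2.png",t)
m=np.zeros((560,800,3),np.uint8)
m[:, :480]=crop(im,250,205,120,80,4)[:280,:].repeat(1,0) if 0 else 0
a=crop(im,255,205,100,70,8); m[:560]=a[:560]
cv2.imwrite("pics/s2c.png",m)
S=cam("side");tipx=-.205+.1285
for n,P in [("tip expected",cx(tipx,.061)),("lip ends",cx(-.05,.062,.04)),("",cx(-.05,.062,-.04))]: print(n,((proj(S,P)[0]-[255,205])*8).round())
E
```

```text
[ 0.44745093 -0.07396048  0.05637552] [-19.4   1.3 120.4  -0.   58.5  54.4]
tip expected [599. 171.]
lip ends [509. 246.]
 [494.  97.]
```

View pics/s2c.png

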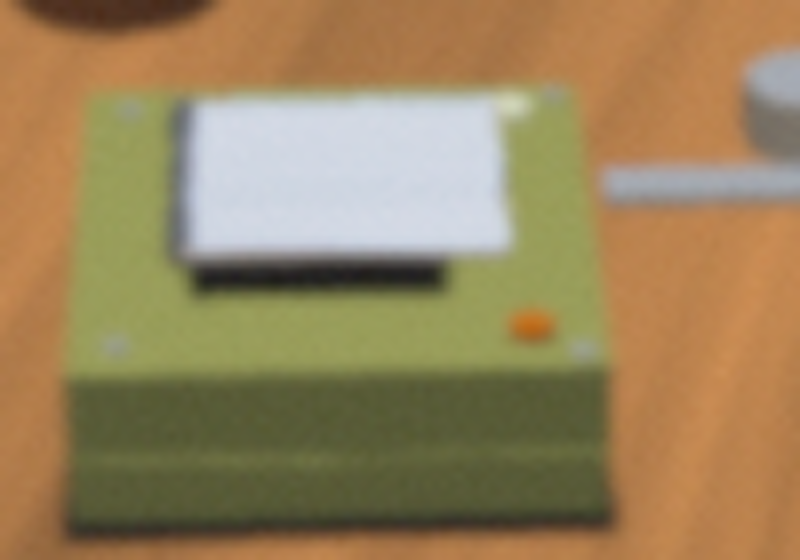

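The blade tip is at (603,184) in the crop, within about 2 mm of the height I expected, and the gap under the lip is clear. I'll lower slightly and slip the blade in.

jog_arm(deltas=[{"slide": [0,0,0.1],"dr": [0,0,0]},{"slide": [0.3,0,0.1],"dr": [0,0,0]},{"slide": [0.6,0,0.1],"dr": [0,0,0]},{"slide": [0.8,0,0.1],"dr": [0,0,0]},{"slide": [1.0,0,0.1],"dr": [0,0,0]},{"slide": [1.15,0,0.1],"dr": [0,0,0]},{"slide": [1.3,0,0.1],"dr": [0,0,0]},{"slide": [1.3,0,0.1],"dr": [0,0,0]}])

```text
clock: 7.65
eef_pos: [0.4875, -0.0619, 0.0547]
orientation: [[0.959, 0.283, 0.0], [0.283, -0.959, -0.0], [0.0, 0.0, -1.0]]
wrist_force: [0.0, 0.8, -0.8]
opening: 0.0164
grasp_force: 59.9
```

```bash
python3 - <<'E'
from h import *
s=ctrl.sense(); p0=s['eef_pos']; d=(p0[:2]-O)@U; print(p0,d,s['wrist_force'],s['wrist_torque'])
# arc: tip radius about hinge (.036,.064)
tx=d+.1285-.001; r=.036-tx; print("tip x",tx,"r",r)
R0=s['orientation']
for th in range(0,146,6):
    a=np.radians(th); X=.036-r*np.cos(a)-tx; Z=r*np.sin(a)
    v=R0.T@np.array([*(X*U),Z])/.03; print(th,v.round(2).tolist())
E
```

```text
[ 0.48745221 -0.06186855  0.05468449] -0.16408838604581683 [ 0.04624898  0.75504158 -0.78726133] [0.00623412 0.03191389 0.03396703]
tip x -0.03658838604581682 r 0.07258838604581683
0 [-0.0, -0.0, -0.0]
6 [0.01, 0.0, -0.25]
12 [0.05, 0.0, -0.5]
18 [0.12, 0.0, -0.75]
24 [0.21, 0.0, -0.98]
30 [0.32, 0.0, -1.21]
36 [0.46, 0.0, -1.42]
42 [0.62, 0.0, -1.62]
48 [0.8, 0.0, -1.8]
54 [1.0, 0.0, -1.96]
60 [1.21, 0.0, -2.09]
66 [1.44, 0.0, -2.21]
72 [1.67, 0.0, -2.3]
78 [1.92, 0.0, -2.37]
84 [2.17, 0.0, -2.41]
90 [2.42, 0.0, -2.42]
96 [2.67, 0.0, -2.41]
102 [2.92, 0.0, -2.37]
108 [3.17, 0.0, -2.3]
114 [3.4, 0.0, -2.21]
120 [3.63, 0.0, -2.09]
126 [3.84, 0.0, -1.96]
132 [4.04, 0.0, -1.8]
138 [4.22, 0.0, -1.62]
144 [4.38, 0.0, -1.42]
```

jog_arm(deltas=[{"slide": [0.01,0,-0.25],"dr": [0,0,0]},{"slide": [0.05,0,-0.5],"dr": [0,0,0]},{"slide": [0.12,0,-0.75],"dr": [0,0,0]},{"slide": [0.21,0,-0.98],"dr": [0,0,0]},{"slide": [0.32,0,-1.21],"dr": [0,0,0]},{"slide": [0.46,0,-1.42],"dr": [0,0,0]},{"slide": [0.62,0,-1.62],"dr": [0,0,0]},{"slide": [0.62,0,-1.62],"dr": [0,0,0]}])

```text
clock: 8.32
eef_pos: [0.5065, -0.057, 0.1052]
orientation: [[0.959, 0.283, 0.004], [0.283, -0.959, -0.001], [0.003, 0.002, -1.0]]
wrist_force: [-0.6, -0.2, -0.5]
opening: 0.0162
grasp_force: 59.8
```

```bash
python3 - <<'E'
from h import *
s=ctrl.sense(); p=s['eef_pos']; print(p,(p[:2]-O)@U,s['wrist_force'],s['wrist_torque'])
im=optics.camera("side")[:,:,::-1].copy(); cv2.imwrite("pics/s3.png",im); cv2.imwrite("pics/s3c.png",crop(im,250,170,130,100,6))
E
```

```text
[ 0.50654987 -0.05697171  0.10524372] -0.14438515916240305 [-0.56464099 -0.17747734 -0.54193842] [-0.00434519  0.06263557 -0.00295459]
```

View pics/s3c.png

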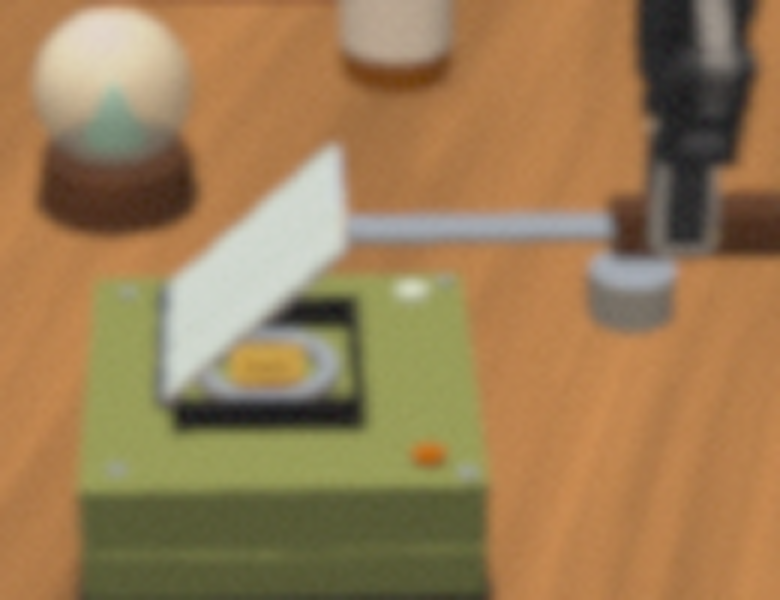

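The cover is up about 42° with the blade tip under it at about (348,228). I'll continue the arc.

jog_arm(deltas=[{"slide": [0.18,0,-0.18],"dr": [0,0,0]},{"slide": [0.38,0,-0.34],"dr": [0,0,0]},{"slide": [0.59,0,-0.47],"dr": [0,0,0]},{"slide": [0.82,0,-0.59],"dr": [0,0,0]},{"slide": [1.05,0,-0.68],"dr": [0,0,0]},{"slide": [1.3,0,-0.75],"dr": [0,0,0]},{"slide": [1.55,0,-0.79],"dr": [0,0,0]},{"slide": [1.8,0,-0.8],"dr": [0,0,0]},{"slide": [2.05,0,-0.79],"dr": [0,0,0]},{"slide": [2.3,0,-0.75],"dr": [0,0,0]},{"slide": [2.55,0,-0.68],"dr": [0,0,0]},{"slide": [2.78,0,-0.59],"dr": [0,0,0]}])

```text
clock: 9.37
eef_pos: [0.5852, -0.0331, 0.1206]
orientation: [[0.959, 0.282, 0.0], [0.282, -0.959, -0.0], [0.0, 0.0, -1.0]]
wrist_force: [-2.0, -0.8, -0.0]
opening: 0.0165
grasp_force: 59.9
```

jog_arm(deltas=[{"slide": [0.23,0,0.12],"dr": [0,0,0]},{"slide": [0.44,0,0.25],"dr": [0,0,0]},{"slide": [0.64,0,0.41],"dr": [0,0,0]},{"slide": [0.82,0,0.59],"dr": [0,0,0]},{"slide": [1.0,0,0.79],"dr": [0,0,0]},{"slide": [1.0,0,0.79],"dr": [0,0,0]}])

```text
clock: 9.87
eef_pos: [0.6133, -0.0245, 0.0955]
orientation: [[0.959, 0.283, -0.001], [0.283, -0.959, 0.0], [-0.001, -0.001, -1.0]]
wrist_force: [-1.0, -0.7, -1.3]
opening: 0.0168
grasp_force: 59.9
```

```bash
python3 - <<'E'
from h import *
s=ctrl.sense(); p=s['eef_pos']; print(p,(p[:2]-O)@U,s['wrist_force'],s['wrist_torque'])
im=optics.camera("side")[:,:,::-1].copy(); t=optics.camera("top")[:,:,::-1].copy(); cv2.imwrite("pics/s4.png",im); cv2.imwrite("pics/t4.png",t)
cv2.imwrite("pics/s4c.png",np.hstack([crop(im,230,150,130,110,3),crop(t,260,130,120,110,3)]))
S=cam("side");T=cam("top")
for th in (110,125,140,150):
    a=np.radians(th); P=[cx(.036-.086*np.cos(a),.064+.086*np.sin(a),y) for y in (.04,-.04)]
    print(th,((proj(S,P)-[230,150])*3).round().tolist(),((proj(T,P)-[260,130])*3+[390,0]).round().tolist())
E
```

```text
[ 0.61326533 -0.02446251  0.09551952] -0.03283282625759726 [-0.95946148 -0.71867156 -1.31852045] [-0.02909952  0.05092358  0.00010613]
110 [[94.0, 153.0], [99.0, 102.0]] [[472.0, 114.0], [587.0, 67.0]]
125 [[65.0, 167.0], [72.0, 115.0]] [[461.0, 93.0], [575.0, 46.0]]
140 [[41.0, 188.0], [50.0, 135.0]] [[454.0, 79.0], [565.0, 33.0]]
150 [[29.0, 204.0], [39.0, 150.0]] [[450.0, 74.0], [560.0, 29.0]]
```

View pics/s4c.png

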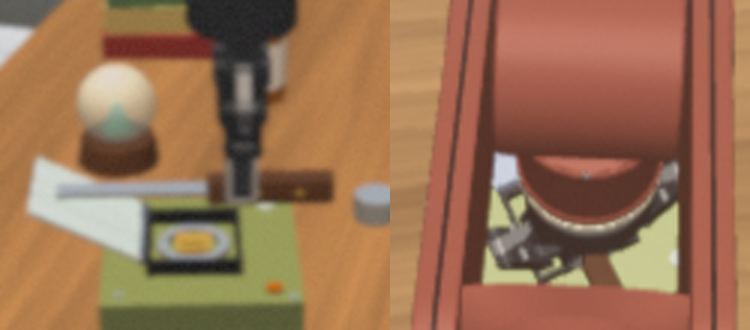

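The cover lies back at about 150°, with its lip at (28,210) to (38,157) in the crop. I'll lift away and take the pry blade back to its place.

jog_arm(deltas=[{"slide": [-0.2,0,-1.0],"dr": [0,0,0]},{"slide": [-0.6,0,-2.3],"dr": [0,0,0]},{"slide": [-1.5,0,-3.3],"dr": [0,0,0]},{"slide": [-2.5,0,-3.8],"dr": [0,0,0]},{"slide": [-3.5,0,-3.8],"dr": [0,0,0]}])

```text
clock: 10.38
eef_pos: [0.5142, -0.0554, 0.2167]
orientation: [[0.959, 0.283, 0.009], [0.283, -0.959, -0.002], [0.008, 0.005, -1.0]]
wrist_force: [-0.3, -0.4, -0.4]
opening: 0.0165
grasp_force: 59.9
```

```bash
python3 - <<'E'
from h import *
go((.470,-.347,.1),-21.9)
E
```

```text
slide [-4.195, 8.885, 3.902] dr [0.024, -0.107, 7.667] | yaw0 16.44
```

jog_arm(deltas=[{"slide": [-4.2,8.89,3.9],"dr": [0,0,7.67]},{"slide": [-4.2,8.89,3.9],"dr": [0,0,7.67]},{"slide": [-4.2,8.89,3.9],"dr": [0,0,7.67]},{"slide": [-4.2,8.89,3.9],"dr": [0,0,7.67]},{"slide": [-4.2,8.89,3.9],"dr": [0,0,7.67]},{"slide": [-4.2,8.89,3.9],"dr": [0,0,7.67]},{"slide": [-4.2,8.89,3.9],"dr": [0,0,7.67]},{"slide": [-4.2,8.89,3.9],"dr": [0,0,7.67]},{"slide": [-4.2,8.89,3.9],"dr": [0,0,7.67]},{"slide": [-4.2,8.89,3.9],"dr": [0,0,7.67]},{"slide": [-4.2,8.89,3.9],"dr": [0,0,7.67]}])

```text
clock: 11.3
eef_pos: [0.4669, -0.3455, 0.0946]
orientation: [[0.927, -0.374, 0.0], [-0.374, -0.927, 0.0], [0.0, -0.0, -1.0]]
wrist_force: [0.3, -0.3, -0.2]
opening: 0.0165
grasp_force: 59.8
```

```bash
python3 - <<'E'
from h import *
print(ctrl.sense()['eef_pos']); go((.470,-.347,.008),-21.9)
E
```

```text
[ 0.4669358  -0.34554166  0.09458099]
slide [0.113, 0.008, 2.886] dr [-0.005, -0.001, -0.014] | yaw0 -21.97
```

jog_arm(deltas=[{"slide": [0.11,0,1],"dr": [0,0,0]},{"slide": [0.11,0,2],"dr": [0,0,0]},{"slide": [0.11,0,2.6],"dr": [0,0,0]},{"slide": [0.11,0,2.8],"dr": [0,0,0]},{"slide": [0.11,0,2.9],"dr": [0,0,0]},{"slide": [0.11,0,2.9],"dr": [0,0,0]},{"slide": [0.11,0,2.9],"dr": [0,0,0]}])

```text
clock: 11.88
eef_pos: [0.4713, -0.3476, 0.009]
orientation: [[0.928, -0.373, 0.002], [-0.373, -0.928, -0.002], [0.003, 0.001, -1.0]]
wrist_force: [0.2, -0.2, -0.7]
opening: 0.0165
grasp_force: 59.9
```

jog_arm(deltas=[{"slide": [0,0,0.05],"dr": [0,0,0]},{"slide": [0,0,0.1],"dr": [0,0,0]},{"slide": [0,0,0.1],"dr": [0,0,0]}])

```text
clock: 12.13
eef_pos: [0.4711, -0.3481, 0.0061]
orientation: [[0.928, -0.374, 0.002], [-0.374, -0.928, -0.002], [0.003, 0.001, -1.0]]
wrist_force: [-0.3, 2.0, 5.8]
opening: 0.0165
grasp_force: 60.6
```

jog_arm(deltas=[{"slide": [0,0,0],"dr": [0,0,0]},{"slide": [0,0,0],"dr": [0,0,0]},{"slide": [0,0,0],"dr": [0,0,0]},{"slide": [0,0,0],"dr": [0,0,0]},{"slide": [0,0,-0.5],"dr": [0,0,0]},{"slide": [0,0,-1.5],"dr": [0,0,0]},{"slide": [0,0,-2.8],"dr": [0,0,0]},{"slide": [0,0,-4.1],"dr": [0,0,0]},{"slide": [0,0,-5.5],"dr": [0,0,0]},{"slide": [0,0,-6.5],"dr": [0,0,0]},{"slide": [0,0,-6.5],"dr": [0,0,0]}], grip=60)

```text
clock: 13.05
eef_pos: [0.4732, -0.3503, 0.2081]
orientation: [[0.928, -0.374, 0.01], [-0.374, -0.928, -0.01], [0.013, 0.005, -1.0]]
wrist_force: [0.8, -0.6, 0.8]
opening: 0.0602
grasp_force: 0.0
```

```bash
python3 - <<'E'
from h import *
s=ctrl.sense(); print(s['eef_pos'],s['joint_pos'].round(1))
im=optics.camera("wrist")[:,:,::-1].copy(); cv2.imwrite("pics/w5.png",im)
T=cam("top")
hs=cv2.cvtColor(im,cv2.COLOR_BGR2HSV); m=((hs[...,1]<70)&(hs[...,2]>120)).astype(np.uint8)*255
n,l,st,ce=cv2.connectedComponentsWithStats(m); print([(st[i].tolist(),ce[i].round().tolist()) for i in range(1,n) if st[i,4]>300])
print("pry expected",proj(cam("wrist",s),[[.4109,-.3218,.02],[.4923,-.3544,.015],[.5908,-.3936,.0115]]).round().tolist())
go((.5315,.3600,.2),87.3)
E
```

```text
[ 0.47322774 -0.35027837  0.20814942] [-44.2   8.1  95.2   0.   76.   67.8]
[([308, 87, 18, 115, 1961], [317.0, 143.0]), ([627, 94, 13, 46, 437], [634.0, 115.0]), ([117, 207, 37, 36, 982], [135.0, 224.0])]
pry expected [[315.0, 287.0], [315.0, 203.0], [314.0, 88.0]]
slide [-6.998, -22.669, 0.007] dr [0.122, -0.028, -21.848] | yaw0 -21.94
```

jog_arm(deltas=[{"slide": [-7,-22.67,0],"dr": [0,0,-21.85]},{"slide": [-7,-22.67,0],"dr": [0,0,-21.85]},{"slide": [-7,-22.67,0],"dr": [0,0,-21.85]},{"slide": [-7,-22.67,0],"dr": [0,0,-21.85]},{"slide": [-7,-22.67,0],"dr": [0,0,-21.85]},{"slide": [-7,-22.67,0],"dr": [0,0,-21.85]},{"slide": [-7,-22.67,0],"dr": [0,0,-21.85]},{"slide": [-7,-22.67,0],"dr": [0,0,-21.85]},{"slide": [-7,-22.67,0],"dr": [0,0,-21.85]},{"slide": [-7,-22.67,0],"dr": [0,0,-21.85]},{"slide": [-7,-22.67,0],"dr": [0,0,-21.85]},{"slide": [-7,-22.67,0],"dr": [0,0,-21.85]}])

```text
clock: 14.1
eef_pos: [0.5105, 0.153, 0.1976]
orientation: [[0.433, 0.901, -0.002], [0.901, -0.433, -0.0], [-0.001, -0.002, -1.0]]
wrist_force: [0.7, -0.5, 0.4]
opening: 0.0602
grasp_force: 0.0
```

```bash
python3 - <<'E'
from h import *
print(ctrl.sense()['eef_pos']); go((.5315,.3600,.2),87.3)
E
```

```text
[0.51049252 0.15302821 0.19756558]
slide [6.522, -2.355, -0.086] dr [-0.024, 0.011, -4.589] | yaw0 64.35
```

jog_arm(deltas=[{"slide": [6.5,-2.35,-0.09],"dr": [0,0,-4.59]},{"slide": [6.5,-2.35,-0.09],"dr": [0,0,-4.59]},{"slide": [6.5,-2.35,-0.09],"dr": [0,0,-4.59]},{"slide": [6.5,-2.35,-0.09],"dr": [0,0,-4.59]},{"slide": [6.5,-2.35,-0.09],"dr": [0,0,-4.59]},{"slide": [6.5,-2.35,-0.09],"dr": [0,0,-4.59]},{"slide": [6.5,-2.35,-0.09],"dr": [0,0,-4.59]},{"slide": [6.5,-2.35,-0.09],"dr": [0,0,-4.59]}])

```text
clock: 14.77
eef_pos: [0.5328, 0.3567, 0.1999]
orientation: [[0.052, 0.999, -0.003], [0.999, -0.053, -0.002], [-0.002, -0.003, -1.0]]
wrist_force: [-0.1, -0.1, -0.1]
opening: 0.06
grasp_force: 0.0
```

```bash
cat > key.py <<'E'
from h import *
s=ctrl.sense(); print(s['eef_pos'],s['joint_pos'].round(1))
im=optics.camera("wrist")[:,:,::-1].copy(); cv2.imwrite(f"pics/k{s['clock']:.1f}.png",im); c=cam("wrist",s)
g=cv2.cvtColor(im,cv2.COLOR_BGR2GRAY); m=(g<60).astype(np.uint8)*255; m[290:]=0
n,l,st,ce=cv2.connectedComponentsWithStats(m)
for i in range(1,n):
    if 200<st[i,4]<20000:
        ct=cv2.findContours((l==i).astype(np.uint8),0,2)[0][0]; b=cv2.approxPolyDP(ct,4,True)[:,0]
        print(st[i].tolist(),ce[i].round(1),b.tolist())
print("exp bow top/bottom at slot",proj(c,[[.5315,.3616,.086],[.5315,.3616,.05],[.5277,.2817,.086]]).round(1).tolist(), "block corners",proj(c,[[.558,.386,.04],[.552,.256,.04],[.501,.257,.04],[.507,.388,.04]]).round().tolist())
E
python3 key.py
```

```text
[0.53284783 0.35667425 0.19989906] [26.8 16.2 86.6 -0.  77.4 29.8]
[185, 0, 204, 44, 5222] [285.2  18. ] [[185, 7], [204, 23], [377, 43], [388, 0], [383, 0], [378, 28], [341, 20], [350, 15], [377, 17], [380, 0], [376, 17], [309, 10], [309, 0], [185, 0]]
[0, 32, 16, 62, 528] [ 5.  71.8] [[0, 32], [0, 93], [15, 89]]
[314, 207, 12, 47, 344] [319.1 230.4] [[315, 207], [315, 253], [324, 253], [324, 207]]
exp bow top/bottom at slot [[318.1, 234.0], [318.3, 224.4], [318.7, 326.7]] block corners [[347.0, 194.0], [345.0, 326.0], [293.0, 327.0], [289.0, 194.0]]
```

```bash
python3 -c "
from h import *
go((.5320,.3612,.050),87.3)"
```

```text
slide [0.178, -0.041, 5.016] dr [-0.022, 0.02, -0.075] | yaw0 86.92
```

jog_arm(deltas=[{"slide": [0.18,-0.04,1],"dr": [-0.02,0.02,-0.08]},{"slide": [0.18,-0.04,2],"dr": [-0.02,0.02,-0.08]},{"slide": [0.18,-0.04,3],"dr": [-0.02,0.02,-0.08]},{"slide": [0.18,-0.04,4],"dr": [-0.02,0.02,-0.08]},{"slide": [0.18,-0.04,4.7],"dr": [-0.02,0.02,-0.08]},{"slide": [0.18,-0.04,5.0],"dr": [-0.02,0.02,-0.08]},{"slide": [0.18,-0.04,5.0],"dr": [-0.02,0.02,-0.08]},{"slide": [0.18,-0.04,5.0],"dr": [-0.02,0.02,-0.08]}], grip=45)

```text
clock: 15.48
eef_pos: [0.5334, 0.3618, 0.0525]
orientation: [[0.048, 0.999, 0.002], [0.999, -0.048, 0.002], [0.002, 0.002, -1.0]]
wrist_force: [0.5, 1.0, -0.5]
opening: 0.0451
grasp_force: 0.0
```

jog_arm(deltas=[{"slide": [0,0,0],"dr": [0,0,0]},{"slide": [0,0,0],"dr": [0,0,0]},{"slide": [0,0,0],"dr": [0,0,0]},{"slide": [0,0,0],"dr": [0,0,0]},{"slide": [0,0,0],"dr": [0,0,0]},{"slide": [0,0,0],"dr": [0,0,0]},{"slide": [0,0,0],"dr": [0,0,0]},{"slide": [0,0,0],"dr": [0,0,0]}], grip=0)

```text
clock: 16.15
eef_pos: [0.5339, 0.3634, 0.0539]
orientation: [[0.046, 0.999, 0.004], [0.999, -0.046, 0.003], [0.003, 0.004, -1.0]]
wrist_force: [-1.0, -0.9, 6.3]
opening: 0.0091
grasp_force: 61.6
```

jog_arm(deltas=[{"slide": [0,0,-0.5],"dr": [0,0,0]},{"slide": [0,0,-1.2],"dr": [0,0,0]},{"slide": [0,0,-2.2],"dr": [0,0,0]},{"slide": [0,0,-3.4],"dr": [0,0,0]},{"slide": [0,0,-4.2],"dr": [0,0,0]},{"slide": [0,0,-4.2],"dr": [0,0,0]}])

```text
clock: 16.65
eef_pos: [0.5361, 0.3645, 0.1867]
orientation: [[0.046, 0.999, 0.013], [0.999, -0.046, 0.007], [0.008, 0.012, -1.0]]
wrist_force: [0.8, 0.3, 1.6]
opening: 0.0092
grasp_force: 60.8
```

```bash
python3 - <<'E'
from h import *
s=ctrl.sense(); print(s['eef_pos'],s['joint_pos'].round(1),s['opening'],s['wrist_force'])
for n in("wrist","side"): cv2.imwrite(f"pics/lift_{n}.png",optics.camera(n)[:,:,::-1])
c=cam("wrist",s); p=s['eef_pos'];R=s['orientation']
for n,q in [("tip",(0,0,.044)),("bowbottom",(0,0,.004)),("tip+7",(.007,0,.037)),("tip-7",(-.007,0,.037))]: print(n,proj(c,p+R@np.array(q)).round(1), proj(cam("side"),p+R@np.array(q)).round(1))
go(cx(0,.150),YAW+180)
E
```

```text
[0.53606532 0.36446439 0.186735  ] [27.2 17.  87.1  0.  75.1 29.9] 0.009230655450342988 [0.82066716 0.29026095 1.59321949]
tip [[320.1 270.3]] [[294. 320.]]
bowbottom [[320.5 298.9]] [[294.  296.9]]
tip+7 [[320.2 262.7]] [[292.3 319.3]]
tip-7 [[320.2 286.1]] [[295.6 312.9]]
slide [-12.455, 4.291, 0.992] dr [0.08, 0.027, -21.808] | yaw0 87.36
```

jog_arm(deltas=[{"slide": [-12.45,4.29,0.6],"dr": [0.08,0.03,-21.8]},{"slide": [-12.45,4.29,0.6],"dr": [0.08,0.03,-21.8]},{"slide": [-12.45,4.29,0.6],"dr": [0.08,0.03,-21.8]},{"slide": [-12.45,4.29,0.6],"dr": [0.08,0.03,-21.8]},{"slide": [-12.45,4.29,0.6],"dr": [0.08,0.03,-21.8]},{"slide": [-12.45,4.29,0.6],"dr": [0.08,0.03,-21.8]},{"slide": [-12.45,4.29,0.6],"dr": [0.08,0.03,-21.8]},{"slide": [-12.45,4.29,0.6],"dr": [0.08,0.03,-21.8]},{"slide": [-12.45,4.29,0.6],"dr": [0.08,0.03,-21.8]},{"slide": [-12.45,4.29,0.6],"dr": [0.08,0.03,-21.8]},{"slide": [-12.45,4.29,0.6],"dr": [0.08,0.03,-21.8]},{"slide": [-12.45,4.29,0.6],"dr": [0.08,0.03,-21.8]}])

```text
clock: 17.75
eef_pos: [0.6428, -0.0192, 0.1569]
orientation: [[-0.987, 0.161, -0.007], [0.161, 0.987, 0.0], [0.007, -0.001, -1.0]]
wrist_force: [-0.8, 0.6, -0.0]
opening: 0.0091
grasp_force: 60.8
```

```bash
python3 - <<'E'
from h import *
print(ctrl.sense()['eef_pos'],ctrl.sense()['joint_pos'].round(1)); go(cx(0,.160),YAW+180)
E
```

```text
[ 0.64276554 -0.0192161   0.1569254 ] [ -8.7  18.7  88.2  -0.   73.4 -89.4]
slide [-0.055, 0.118, -0.103] dr [0.011, -0.084, -5.134] | yaw0 170.73
```

jog_arm(deltas=[{"slide": [-0.05,0.12,-0.1],"dr": [0,-0.08,-5.13]},{"slide": [-0.05,0.12,-0.1],"dr": [0,-0.08,-5.13]},{"slide": [-0.05,0.12,-0.1],"dr": [0,-0.08,-5.13]},{"slide": [-0.05,0.12,-0.1],"dr": [0,-0.08,-5.13]},{"slide": [-0.05,0.12,-0.1],"dr": [0,-0.08,-5.13]},{"slide": [-0.05,0.12,-0.1],"dr": [0,-0.08,-5.13]}])

```text
clock: 18.25
eef_pos: [0.6449, -0.013, 0.1608]
orientation: [[-0.961, -0.278, 0.001], [-0.278, 0.961, 0.001], [-0.001, 0.001, -1.0]]
wrist_force: [0.1, 0.1, -0.6]
opening: 0.0091
grasp_force: 60.8
```

```bash
python3 - <<'E'
from h import *
s=ctrl.sense(); print(s['eef_pos'],s['orientation'].round(4).tolist(),s['joint_pos'].round(1)); np.savez("w6",o=s['orientation'],p=s['eef_pos'])
im=optics.camera("wrist")[:,:,::-1].copy(); sd=optics.camera("side")[:,:,::-1].copy(); cv2.imwrite("pics/w6.png",im); cv2.imwrite("pics/s6.png",sd)
m=np.zeros((600,800,3),np.uint8); m[:600,:480]=crop(im,260,190,120,150,4); m[:600,480:800]=crop(sd,260,140,80,150,4)
cv2.imwrite("pics/m6.png",m)
c=cam("wrist",s);S=cam("side");p=s['eef_pos'];R=s['orientation']
for n,P in [("tip",p+R@[0,0,.044]),("bowbot",p+R@[0,0,.004]),("keyway",cx(0,.056)),("kx+",cx(.0079,.056)),("kx-",cx(-.0079,.056))]:
    print(n,((proj(c,P)[0]-[260,190])*4).round(),((proj(S,P)[0]-[260,140])*4+[480,0]).round())
E
```

```text
[ 0.64491139 -0.01304252  0.16077893] [[-0.9607, -0.2776, 0.0008], [-0.2776, 0.9607, 0.0009], [-0.001, 0.0006, -1.0]] [-8.200e+00  1.840e+01  8.820e+01  1.000e-01  7.330e+01 -1.143e+02]
tip [232. 322.] [615. 258.]
bowbot [232. 437.] [614. 189.]
keyway [217. 209.] [618. 355.]
kx+ [218. 249.] [603. 356.]
kx- [217. 168.] [633. 355.]
```

View pics/m6.png

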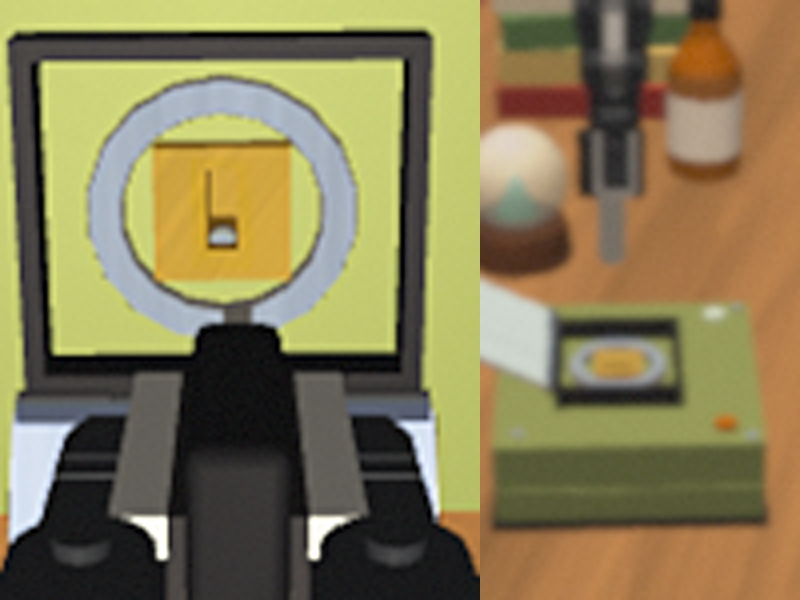

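The wrist crop shows the keyway centred at (222,209) and the key blade at u≈237. The side crop shows the blade hanging straight at u≈612 over the plug at u≈619. The offsets are about 2 mm, so I'll correct those and descend.

jog_arm(deltas=[{"slide": [0.07,-0.09,0.3],"dr": [0,0,-0.04]},{"slide": [0.07,-0.09,0.8],"dr": [0,0,-0.04]},{"slide": [0.07,-0.09,1.3],"dr": [0,0,-0.04]},{"slide": [0.07,-0.09,1.7],"dr": [0,0,-0.04]},{"slide": [0.07,-0.09,1.85],"dr": [0,0,-0.04]},{"slide": [0.07,-0.09,1.85],"dr": [0,0,-0.04]},{"slide": [0.07,-0.09,1.85],"dr": [0,0,-0.04]}])

```text
clock: 18.93
eef_pos: [0.645, -0.0164, 0.1068]
orientation: [[-0.959, -0.283, 0.003], [-0.283, 0.959, 0.0], [-0.003, -0.001, -1.0]]
wrist_force: [-0.3, 0.7, 0.1]
opening: 0.0094
grasp_force: 60.8
```

```bash
python3 - <<'E'
from h import *
s=ctrl.sense(); p=s['eef_pos']; R=s['orientation']; print(p,(R.T@(np.array([*O,0])-p)).round(4),s['wrist_force'].round(2),s['wrist_torque'].round(3),np.degrees(np.arctan2(R[1,0],R[0,0])))
E
```

```text
[ 0.64495671 -0.01642794  0.1068458 ] [0.0002 0.0005 0.1068] [-0.27  0.69  0.06] [-0.025 -0.009  0.073] -163.55579395399045
```

jog_arm(deltas=[{"slide": [0.04,0.02,0.1],"dr": [0,0,0]},{"slide": [0.04,0.02,0.2],"dr": [0,0,0]},{"slide": [0.04,0.02,0.3],"dr": [0,0,0]},{"slide": [0.04,0.02,0.4],"dr": [0,0,0]},{"slide": [0.04,0.02,0.4],"dr": [0,0,0]}])

```text
clock: 19.35
eef_pos: [0.6433, -0.0161, 0.0942]
orientation: [[-0.959, -0.283, 0.003], [-0.283, 0.959, 0.001], [-0.003, -0.0, -1.0]]
wrist_force: [0.4, -1.3, -1.0]
opening: 0.0095
grasp_force: 60.8
```

jog_arm(deltas=[{"slide": [0,0,0.1],"dr": [0,0,0]},{"slide": [0,0,0.2],"dr": [0,0,0]},{"slide": [0,0,0.3],"dr": [0,0,0]},{"slide": [0,0,0.3],"dr": [0,0,0]}])

```text
clock: 19.68
eef_pos: [0.6428, -0.0162, 0.085]
orientation: [[-0.959, -0.283, 0.001], [-0.283, 0.959, 0.0], [-0.002, -0.0, -1.0]]
wrist_force: [-0.8, -0.9, -1.0]
opening: 0.0095
grasp_force: 60.7
```

```bash
python3 - <<'E'
from h import *
s=ctrl.sense(); p=s['eef_pos']; R=s['orientation']; print(p,(R.T@(np.array([*O,0])-p)).round(4),"F tool",(R.T@s['wrist_force']).round(2),(R.T@s['wrist_torque']).round(3))
E
```

```text
[ 0.64278978 -0.01624302  0.08502419] [-0.0021 -0.0004  0.085 ] F tool [ 1.04 -0.65  1.  ] [ 0.1    0.408 -0.003]
```

jog_arm(deltas=[{"slide": [0.04,0,0.06],"dr": [0,0,0]},{"slide": [-0.04,0,0.1],"dr": [0,0,0]},{"slide": [0.04,0,0.14],"dr": [0,0,0]},{"slide": [-0.04,0,0.18],"dr": [0,0,0]},{"slide": [0.04,0,0.22],"dr": [0,0,0]},{"slide": [-0.04,0,0.26],"dr": [0,0,0]},{"slide": [0,0,0.26],"dr": [0,0,0]},{"slide": [0,0,0.26],"dr": [0,0,0]}])

```text
clock: 20.35
eef_pos: [0.644, -0.0161, 0.0777]
orientation: [[-0.959, -0.283, 0.005], [-0.283, 0.959, 0.001], [-0.005, -0.001, -1.0]]
wrist_force: [-0.0, 0.3, -2.8]
opening: 0.0089
grasp_force: 60.6
```

```bash
cat > st.py <<'E'
from h import *
s=ctrl.sense(); p=s['eef_pos']; R=s['orientation']; print(p,(R.T@(np.array([*O,0])-p)).round(4),"F tool",(R.T@s['wrist_force']).round(2),(R.T@s['wrist_torque']).round(3),s['joint_pos'].round(1),"yaw",np.degrees(np.arctan2(R[1,0],R[0,0])).round(2),"tilt",R[:,2].round(4))
E
python3 st.py
```

```text
[ 0.64403763 -0.01606011  0.07774427] [-0.0006 -0.0002  0.0777] F tool [-0.04  0.31  2.84] [ 0.145 -0.109 -0.03 ] [-8.50e+00  2.33e+01  9.15e+01  1.00e-01  6.49e+01 -1.15e+02] yaw -163.55 tilt [ 4.6e-03  6.0e-04 -1.0e+00]
```

jog_arm(deltas=[{"slide": [0.04,0,0.04],"dr": [0,0,0]},{"slide": [-0.04,0,0.08],"dr": [0,0,0]},{"slide": [0.04,0,0.12],"dr": [0,0,0]},{"slide": [-0.04,0,0.16],"dr": [0,0,0]},{"slide": [0.04,0,0.2],"dr": [0,0,0]},{"slide": [-0.04,0,0.2],"dr": [0,0,0]},{"slide": [0,0,0.2],"dr": [0,0,0]},{"slide": [0,0,0.2],"dr": [0,0,0]}])

```text
clock: 21.02
eef_pos: [0.6445, -0.0163, 0.0725]
orientation: [[-0.959, -0.283, 0.005], [-0.283, 0.959, 0.0], [-0.005, -0.001, -1.0]]
wrist_force: [-0.1, -0.7, 2.0]
opening: 0.0092
grasp_force: 61.2
```

```bash
python3 st.py
```

```text
[ 0.64445183 -0.01630058  0.0724951 ] [-0.0002  0.0002  0.0725] F tool [ 0.29 -0.68 -2.04] [ 0.248 -0.08   0.012] [-8.50e+00  2.37e+01  9.16e+01  1.00e-01  6.44e+01 -1.15e+02] yaw -163.55 tilt [ 5.3e-03  1.0e-04 -1.0e+00]
```

jog_arm(deltas=[{"slide": [0.04,0,0.05],"dr": [0,0,0]},{"slide": [-0.04,0,0.08],"dr": [0,0,0]},{"slide": [0.04,0,0.1],"dr": [0,0,0]},{"slide": [-0.04,0,0.1],"dr": [0,0,0]},{"slide": [0,0,0.1],"dr": [0,0,0]},{"slide": [0,0,0.1],"dr": [0,0,0]}])

```text
clock: 21.52
eef_pos: [0.6447, -0.0164, 0.0715]
orientation: [[-0.959, -0.283, 0.006], [-0.283, 0.959, -0.0], [-0.005, -0.002, -1.0]]
wrist_force: [-4.7, -0.8, 13.2]
opening: 0.0095
grasp_force: 63.1
```

```bash
python3 st.py
```

```text
[ 0.64467773 -0.01635335  0.0715185 ] [-0.      0.0004  0.0715] F tool [  4.7    0.56 -13.19] [-0.134  0.753 -0.024] [  -8.5   23.8   91.6    0.    64.3 -115. ] yaw -163.54 tilt [ 5.7e-03 -1.0e-04 -1.0e+00]
```

jog_arm(deltas=[{"slide": [0.03,0,0.04],"dr": [0,0,0]},{"slide": [-0.03,0,0.06],"dr": [0,0,0]},{"slide": [0,0,0.06],"dr": [0,0,0]},{"slide": [0,0,0.06],"dr": [0,0,0]}])

```text
clock: 21.85
eef_pos: [0.6449, -0.0164, 0.0712]
orientation: [[-0.959, -0.283, 0.006], [-0.283, 0.959, -0.0], [-0.006, -0.002, -1.0]]
wrist_force: [-8.0, 0.2, 23.1]
opening: 0.009
grasp_force: 64.4
```

```bash
python3 st.py
```

```text
[ 0.64486118 -0.0163807   0.07118698] [0.0002 0.0005 0.0712] F tool [  7.54   2.39 -23.19] [-0.415  1.494  0.016] [  -8.5   23.8   91.6    0.    64.2 -115. ] yaw -163.53 tilt [ 5.9e-03 -2.0e-04 -1.0e+00]
```

jog_arm(deltas=[{"slide": [0,0,-0.08],"dr": [0,0,0]},{"slide": [0,0.005,-0.08],"dr": [0,0,1.2]},{"slide": [0,0.01,-0.08],"dr": [0,0,2.4]},{"slide": [0,0.015,-0.08],"dr": [0,0,3.6]},{"slide": [-0.005,0.02,-0.08],"dr": [0,0,4.8]},{"slide": [-0.007,0.023,-0.08],"dr": [0,0,6.0]},{"slide": [-0.01,0.027,-0.08],"dr": [0,0,7.2]},{"slide": [-0.012,0.03,-0.08],"dr": [0,0,8.4]},{"slide": [-0.015,0.033,-0.08],"dr": [0,0,9.6]},{"slide": [-0.015,0.033,-0.08],"dr": [0,0,9.6]}])

```text
clock: 22.68
eef_pos: [0.6447, -0.0149, 0.0715]
orientation: [[-0.849, 0.528, 0.005], [0.528, 0.849, 0.0], [-0.004, 0.003, -1.0]]
wrist_force: [-2.3, 0.1, 11.1]
opening: 0.0094
grasp_force: 62.6
```

```bash
python3 st.py
```

```text
[ 0.64473877 -0.01491747  0.07153438] [-0.0005 -0.001   0.0715] F tool [  1.92  -1.1  -11.1 ] [ 0.287  0.504 -0.018] [ -8.4  23.8  91.6   0.1  64.3 -66.5] yaw 148.15 tilt [ 5.5e-03  3.0e-04 -1.0e+00]
```

jog_arm(deltas=[{"slide": [-0.003,0.003,0],"dr": [0,0,1.2]},{"slide": [-0.006,0.006,0],"dr": [0,0,2.4]},{"slide": [-0.01,0.008,0],"dr": [0,0,3.6]},{"slide": [-0.012,0.01,0],"dr": [0,0,4.8]},{"slide": [-0.015,0.012,0],"dr": [0,0,6.0]},{"slide": [-0.018,0.013,0],"dr": [0,0,7.2]},{"slide": [-0.02,0.014,0],"dr": [0,0,8.4]},{"slide": [-0.022,0.015,0],"dr": [0,0,9.4]},{"slide": [-0.025,0.015,0],"dr": [0,0,10.0]},{"slide": [-0.025,0.015,0],"dr": [0,0,10.0]}])

```text
clock: 23.52
eef_pos: [0.646, -0.0142, 0.0716]
orientation: [[-0.145, 0.989, 0.006], [0.989, 0.145, 0.001], [0.0, 0.006, -1.0]]
wrist_force: [-1.3, 2.3, 10.2]
opening: 0.0089
grasp_force: 62.5
```

```bash
python3 st.py
```

```text
[ 0.64597346 -0.01422946  0.07156653] [-0.0016 -0.0017  0.0716] F tool [  2.45  -0.85 -10.24] [ 0.251  0.44  -0.045] [ -8.3  23.9  91.5   0.1  64.3 -16.7] yaw 98.31 tilt [ 0.0063  0.0013 -1.    ]
```

jog_arm(deltas=[{"slide": [0,0,0],"dr": [0,0,0.4]},{"slide": [0,0,0],"dr": [0,0,0.8]},{"slide": [0,0,0],"dr": [0,0,1.0]},{"slide": [0,0,0],"dr": [0,0,1.0]},{"slide": [0,0,0],"dr": [0,0,1.0]}])

```text
clock: 23.93
eef_pos: [0.6462, -0.0142, 0.0716]
orientation: [[-0.061, 0.998, 0.007], [0.998, 0.061, 0.001], [0.001, 0.007, -1.0]]
wrist_force: [-1.2, 2.8, 9.5]
opening: 0.0089
grasp_force: 62.4
```

```bash
python3 st.py
```

```text
[ 0.64618059 -0.01416703  0.07157812] [-0.0018 -0.0018  0.0716] F tool [ 2.91 -0.94 -9.5 ] [ 0.115  0.422 -0.356] [ -8.3  23.9  91.5   0.1  64.3 -11.9] yaw 93.51 tilt [ 0.0068  0.0012 -1.    ]
```

```bash
python3 -c "
from rig import ctrl
print(ctrl.job_done())"
```

```text
the job is handed in; nothing more can be done
None
```

I levered the cover back to about 150° with the pry blade and laid the blade flat where it was. The square-bow key is fully down in the lock, turned a full quarter turn clockwise to the stop and still gripped, and the job was handed in at about 24 s.

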